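# Kit the heat sinks of an opened unit into the parts tray

## Robot

A 6-joint arm with a two-finger parallel gripper is mounted at the origin on the work surface. World frame = base frame: x ahead of the robot, y to its left, z up, the work surface at z = 0. Lengths are in m, angles in degrees, forces in N, time in s.
With the tool pointing down it reaches from about 0.35 to 0.875 m from the base axis. Payload 15.5 kg.
Tool frame: the origin (TCP) lies on the centre line of the jaws, within the pads' length; the fingertips stand 25 mm ahead of it and the grasp point (between the pads) lies 6 mm ahead of it (r.finger_overhang is the distance from the TCP to the fingertips, in m); z points along the fingers, y is the line along which they close (so a half turn about z gives the same grasp; the last joint's range is limited). The gripper opens to 85 mm and grips with 20 to 120 N. Pads are 22 mm wide; open, the fingers measure 114 mm over their backs; the gripper's body (76 mm by 85 mm) begins 54 mm behind the grasp point. The pads swing forward as they close: fully open they stand 13 mm farther back than shut.
Start: joints at [64.257, 28.281, 77.091, -0, 74.628, -5.472], TCP at [0.217, 0.586, 0.256] pointing down, gripper open.
Joint ranges: [-166.48, 166.48], [-47.26, 123.95], [12.59, 153.08], [-70.14, 250.14], [6.76, 159.57], [-176.63, 176.63]. Speed limits (degrees/s): [108.29, 108.29, 147.25, 172.46, 172.46, 172.46].

## Interface

Orientations are given as a 3x3 rotation matrix whose columns are the frame's x, y, z axes.
In Python, from station import r gives the robot as it stands.
- The arm moves only by the shell command python3 -m handwheel 'ROWS' [OPENING] [FORCE]. ROWS is a JSON object of lists of equal length, an entry for each row: "xyz": the shift along the tool's x, y, z in mm, a list of three; "twist": the turn about the tool's z in degrees. In form: {"xyz": [[tx, ty, tz], ...], "twist": [twist, ...]}. A call has 1 to 8 rows; each row shifts and turns the commanded pose from where the row before left it, along the tool's axes as they then stand; what a row does not reach is not made up. A row lasts 1/10 s, in which the tool goes at most 50 mm and 8.59 degrees, less where a joint would pass 70% of its speed; a pose out of reach is approached as far as the arm can. A call is refused whole if a number of a shift passes 50 or a number of a turn 8.59, either way. A call with a gripper value outside its range is refused whole. OPENING is the finger opening in mm, from 0 to 85.4, set as the call begins (- or left out, the last holds). The fingers move at their own pace and stop on an object; FORCE is the grip in N (left out, the last holds). Time passes only in rows, so rows that do not move let the fingers close. It gives the time, the measured TCP pose, the force, the opening and the grip force at its end, in the units of the state.
- r.get_obs(): the state, without advancing time (a new reading comes with each control period).
- r.get_image(name): name is "scene" or "top"; returns a dict with "img" (420x560x3 uint8, red, green, blue), "z_map" (420x560 float32, m along the optical axis (not along the pixel's ray), 0 where there is no reading), "intrinsics" (3x3 intrinsics, pixels), "rvec" (rotation vector, rad) and "tvec" (3), from world to camera coordinates, as OpenCV has them. Camera axes: x right, y down, z forward; pixel columns grow to the right and rows downward; lengths in m; the calibration is good to about 2 mm. A picture is of the moment at which its call begins.
- r.sign_off(): hands the job in; it is judged then, once.
The state is a dict: "t": time; "joints": joint angles; "qvel": joint speeds; "joint_efforts": joint torques, N m; "ee_pos": TCP position; "eef_rot": TCP orientation; "wrist_force": force on the tool from outside, world axes, zero at the start; "ft_torque": the same for the moment, N m; "gripper_width": finger opening in m; "grip_force": force on a finger pad.
Only numpy, scipy, OpenCV 4.12 (cv2) and the standard library are available. Lean on these libraries where they do the work, as an engineer would, in place of code of your own. Each camera call takes 0.05 s, during which the arm holds its last target. There are 200 camera calls.

## Task

The four finned heat sinks taken off the opened unit lie scattered on the bench. Put each one, fins up and flat on the bottom, into the recess of the parts tray that is made for its shape and size: long, large square, small square and round. The two smooth closed metal cans look similar but do not belong: leave them where they lie.

Things in the scene. Friction and masses are not known exactly. Their poses are not given: they have to be found in the camera images.
- sink_long: Heat sink of bare aluminium, 70 x 22 mm bar with three fins running along its length, 24 mm tall, 15 to 80 g, loose, lying base down (fins up) on the bench surface (z = 0) at the start. Grip it by its sides anywhere in its height; it may be squeezed from any side. Origin: centre of its underside; z up. x runs along its length.
- sink_large: Heat sink of bare aluminium, 42 x 42 mm square with five parallel fins, 24 mm tall, 15 to 80 g, loose, lying base down (fins up) on the bench surface (z = 0) at the start. Grip it by its sides anywhere in its height; it may be squeezed from any side. Origin: centre of its underside; z up. x runs along the fins.
- sink_small: Heat sink of bare aluminium, 24 x 24 mm square with three parallel fins, 24 mm tall, 15 to 80 g, loose, lying base down (fins up) on the bench surface (z = 0) at the start. Grip it by its sides anywhere in its height; it may be squeezed from any side. Origin: centre of its underside; z up. x runs along the fins.
- sink_round: Heat sink of bare aluminium, 38 mm diameter disc shape with ten radial fins round a hub, 24 mm tall, 15 to 80 g, loose, lying base down (fins up) on the bench surface (z = 0) at the start. Grip it by its sides anywhere in its height; it may be squeezed from any side. Origin: centre of its underside; z up.
- can_long: Look-alike that does not belong: closed smooth aluminium can of a power module, 70 x 22 mm, 24 mm tall, flat plain top without fins, loose. Origin: centre of its underside; x along its length.
- can_square: Look-alike that does not belong: closed smooth aluminium can, 42 x 42 mm, 24 mm tall, flat plain top without fins, loose. Origin: centre of its underside.
- insert_long: Fixed black tray insert, 99 x 76 mm (x, y), 14 mm tall, with an 86 x 38 mm rectangular recess, its long side along the insert's x (long) axis, 10 mm deep, lined grey. Origin: middle of its underside, straight below the recess centre, about 5 mm above the bench; z up; recess floor 4 mm and top 14 mm above the origin. The four inserts stand two by two, all turned alike, in one low grey tray.
- insert_large: Fixed black tray insert, 99 x 76 mm (x, y), 14 mm tall, with a 58 x 58 mm square recess, 10 mm deep, lined grey. Origin: middle of its underside, straight below the recess centre, about 5 mm above the bench; z up; recess floor 4 mm and top 14 mm above the origin. The four inserts stand two by two, all turned alike, in one low grey tray.
- insert_small: Fixed black tray insert, 99 x 76 mm (x, y), 14 mm tall, with a 40 x 40 mm square recess, 10 mm deep, lined grey. Origin: middle of its underside, straight below the recess centre, about 5 mm above the bench; z up; recess floor 4 mm and top 14 mm above the origin. The four inserts stand two by two, all turned alike, in one low grey tray.
- insert_round: Fixed black tray insert, 99 x 76 mm (x, y), 14 mm tall, with a round recess, 54 mm across, 10 mm deep, lined grey. Origin: middle of its underside, straight below the recess centre, about 5 mm above the bench; z up; recess floor 4 mm and top 14 mm above the origin. The four inserts stand two by two, all turned alike, in one low grey tray.
Things that resemble listed ones, but are neither listed nor needed, are in the scene too. What is shaped like the sink_round but black, red or turquoise is not meant.

How it is judged:
By the outcome, as a careful person would: the job done as asked, in the order asked, and still so for the second after the job is handed in, with the robot touching nothing.
It also fails if it takes over 90 s, if anything falls off the work surface, if the arm or the gripper's body presses on something with over 40 N, if the wrist force passes 120 N, or if a joint passes its speed limit or range.

## Working session

There is one attempt and no reset: what is moved stays moved. The work goes in short steps, Python scripts to look and compute and a shell command to move; the robot and the scene stay as the last step left them, time stands still between calls to the robot, and variables do not carry over. Pictures are saved under pics/ and viewed, at most 14 in all, crops included, and the job is handed in when it is done.

```bash
mkdir -p pics; ls; python3 - <<'E'
from station import r
import cv2,numpy as np
for n in("top","scene"):
    d=r.get_image(n); cv2.imwrite(f"pics/{n}0.png",cv2.resize(d["img"][...,::-1],(800,600),interpolation=cv2.INTER_CUBIC)); np.savez(f"{n}0.npz",**d)
    R=cv2.Rodrigues(np.array(d["rvec"]))[0]; print(n,(-R.T@np.array(d["tvec"]).ravel()).round(3),R.round(2).tolist(),d["intrinsics"])
o=r.get_obs();print(o["t"],o["ee_pos"],np.round(o["eef_rot"],3).tolist(),o["gripper_width"])
E
```

```text
pics
top [ 0.332 -0.023  1.183] [[0.02, -1.0, -0.01], [-0.99, -0.02, -0.17], [0.17, 0.01, -0.99]] [[504.83446119   0.         276.32407897]
 [  0.         504.83446119 208.66655815]
 [  0.           0.           1.        ]]
scene [0.829 0.529 1.037] [[-0.87, 0.5, -0.0], [0.42, 0.73, -0.54], [-0.27, -0.47, -0.84]] [[451.44576755   0.         276.86945471]
 [  0.         451.44576755 210.22115868]
 [  0.           0.           1.        ]]
0.1 [0.21640506 0.58604041 0.25578486] [[-0.938, 0.346, -0.0], [0.346, 0.938, -0.001], [0.0, -0.001, -1.0]] 0.0852262243874772
```

View pics/top0.png

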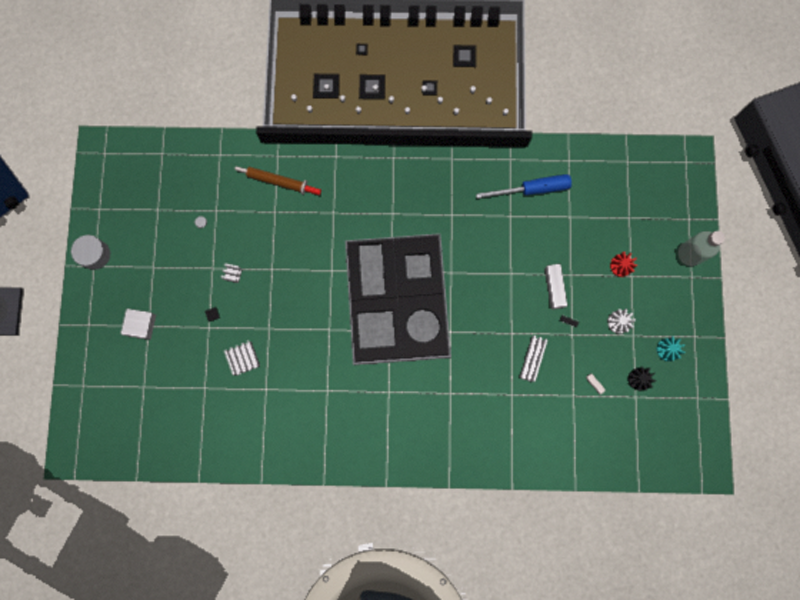

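View pics/scene0.png

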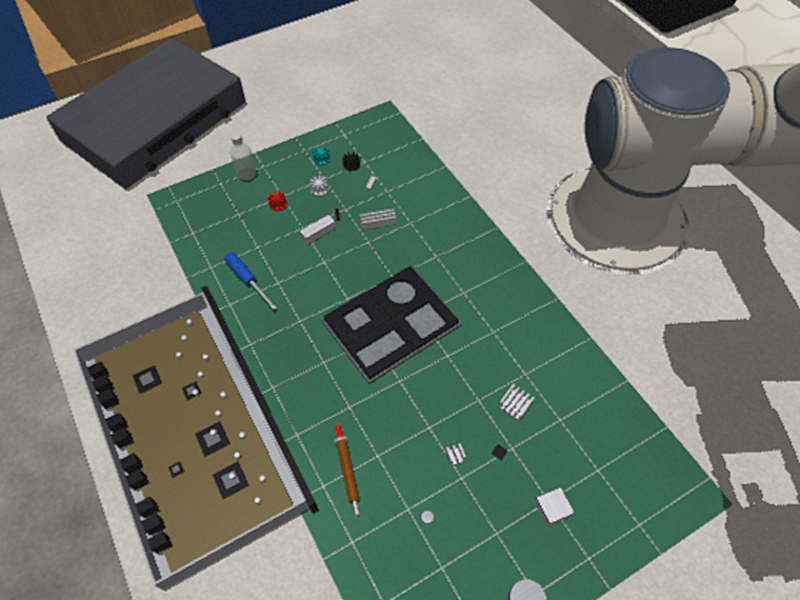

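The top view (800x600 px) shows these pieces:
- **Sinks:** small (231,272), large (241,357), long (534,358) and round, silver (621,321).
- **Smooth cans:** square (137,323) and long (557,286). They have no fins, so they stay.
- **Round look-alikes:** red (623,264), turquoise (670,349) and black (641,379). Wrong colours.
- **Tray recesses:** long (372,270), small (417,266), large (376,329) and round (423,326).

Next I'll measure them and confirm in one crop.

```bash
cat > h.py <<'E'
import numpy as np,cv2
class Cam:
    def __init__(s,d):
        s.img=d["img"];s.z=d["z_map"];s.K=d["intrinsics"];s.R=cv2.Rodrigues(np.array(d["rvec"],float))[0];s.t=np.array(d["tvec"],float).ravel()
        v,u=np.mgrid[:420,:560];ray=np.stack([(u-s.K[0,2])/s.K[0,0],(v-s.K[1,2])/s.K[1,1],np.ones(u.shape)],-1)
        s.W=(ray*s.z[...,None]-s.t)@s.R
    def plane(s,uv,h):
        p=cv2.undistortPoints(np.float64(uv).reshape(-1,1,2),s.K,None)[:,0];d=np.c_[p,np.ones(len(p))]@s.R;c=-s.t@s.R
        return c+d*((h-c[2])/d[:,2])[:,None]
def rect(P):
    (c,wh,a)=cv2.minAreaRect(np.float32(P*1000)); return np.round(c,1),np.round(wh,1),round(a,1)
S=800/560
E
python3 - <<'E'
from h import *
for cam,seeds in(("top",dict(small=(231,272),large=(241,357),long=(534,358),round=(621,321),canS=(137,323),canL=(557,286))),("scene",dict(small=(456,454),large=(517,402),long=(378,218),round=(319,186),canS=(554,505),canL=(318,229)))):
    c=Cam(np.load(cam+"0.npz")); hsv=cv2.cvtColor(c.img,cv2.COLOR_RGB2HSV)
    for n,(x,y) in seeds.items():
        u,v=int(x/S),int(y/S);h=30
        sl=(slice(max(v-h,0),v+h),slice(max(0,u-h),u+h));W=c.W[sl];g=c.plane([[u,v]],.02)[0]
        m=(W[...,2]>.012)&(W[...,2]<.04)&(np.hypot(W[...,0]-g[0],W[...,1]-g[1])<(.045 if 'ong' in n or n=='canL' else .032))
        P=W[m];print(cam,n,len(P),np.percentile(P[:,2],[10,50,95]).round(4),rect(P[P[:,2]>.019,:2]),(P[:,:2].mean(0)*1000).round(1))
c=Cam(np.load("top0.npz"));g=c.img.max(2).astype(int);sat=c.img.max(2)-c.img.min(2)
sub=np.zeros_like(g,np.uint8);sub[155:260,235:325]=1
tray=((sat<25)&(sub>0)).astype(np.uint8)
k=max(cv2.findContours(tray,0,2)[0],key=cv2.contourArea);print("tray",rect(c.plane(k[:,0],.019)[:,:2]))
gr=((g>75)&(sat<25)&(sub>0)).astype(np.uint8);gr=cv2.morphologyEx(gr,cv2.MORPH_OPEN,np.ones((5,5)))
for k in cv2.findContours(gr,0,2)[0]:
    if cv2.contourArea(k)>100:
        m=np.zeros_like(gr);cv2.drawContours(m,[k],-1,1,-1);m=m>0
        print("rec",k[:,0].mean(0)*S,rect(c.plane(k[:,0],.012)[:,:2]),"z",np.median(c.W[m][:,2]).round(4))
I=c.img[...,::-1]
t=[cv2.resize(I[int(y/S)-22:int(y/S)+22,int(x/S)-29:int(x/S)+29],(400,300),interpolation=cv2.INTER_CUBIC) for x,y in((231,272),(241,357),(534,350),(621,321))]
cv2.imwrite("pics/crop.png",np.vstack([np.hstack(t[:2]),np.hstack(t[2:])]))
E
```

```text
top small 67 [0.0146 0.0222 0.0266] (array([570.2, 265.8]), array([23.9, 23.5]), 81.2) [570.1 265.4]
top large 210 [0.0157 0.0232 0.0278] (array([430.1, 239.9]), array([41.7, 42.9]), 22.9) [430.1 239.6]
top long 184 [0.0171 0.023  0.0266] (array([ 438.6, -232.1]), array([22.6, 70.7]), 72.2) [ 438.7 -232.3]
top round 153 [0.0151 0.0226 0.0269] (array([ 502.1, -375.7]), array([35.5, 35.3]), 36.9) [ 502.5 -375.7]
top canS 359 [0.0205 0.0246 0.0287] (array([482.7, 414.1]), array([45.5, 41.9]), 81.6) [481.9 411.9]
top canL 315 [0.02   0.0241 0.028 ] (array([ 557.5, -270. ]), array([70.5, 23.3]), 8.6) [ 556.5 -269.5]
scene small 76 [0.0158 0.0226 0.0266] (array([570. , 264.1]), array([23.2, 24.3]), 77.9) [570.5 264.3]
scene large 159 [0.0153 0.023  0.0271] (array([429.5, 238.1]), array([42.6, 42.2]), 23.0) [431. 239.]
scene long 203 [0.0159 0.0213 0.0256] (array([ 438.2, -233.9]), array([28. , 68.8]), 70.9) [ 438.8 -232.8]
scene round 100 [0.0146 0.0221 0.0273] (array([ 502.6, -378.7]), array([33.9, 35.2]), 0.9) [ 503.3 -376.2]
scene canS 406 [0.0198 0.0237 0.027 ] (array([482. , 412.3]), array([42.5, 43.1]), 80.6) [483.4 412.5]
scene canL 205 [0.0164 0.0231 0.0276] (array([ 558.5, -270.6]), array([69.9, 25.9]), 7.4) [ 559.4 -269. ]
tray (array([530.8, -12.5]), array([260.9, 184.6]), 12.2)
rec [420.41666667 326.13095238] (array([487.8, -52.2]), array([47.1, 49.2]), 1.0) z 0.0102
rec [375.17857143 329.64285714] (array([480.6,  23.8]), array([56.9, 56.7]), 4.7) z 0.0104
rec [415.53571429 269.10714286] (array([586.8, -42.5]), array([36.4, 38. ]), 1.0) z 0.0102
rec [372.14285714 275.10204082] (array([579.9,  33.7]), array([83.9, 37. ]), 4.6) z 0.0104
```

View pics/crop.png

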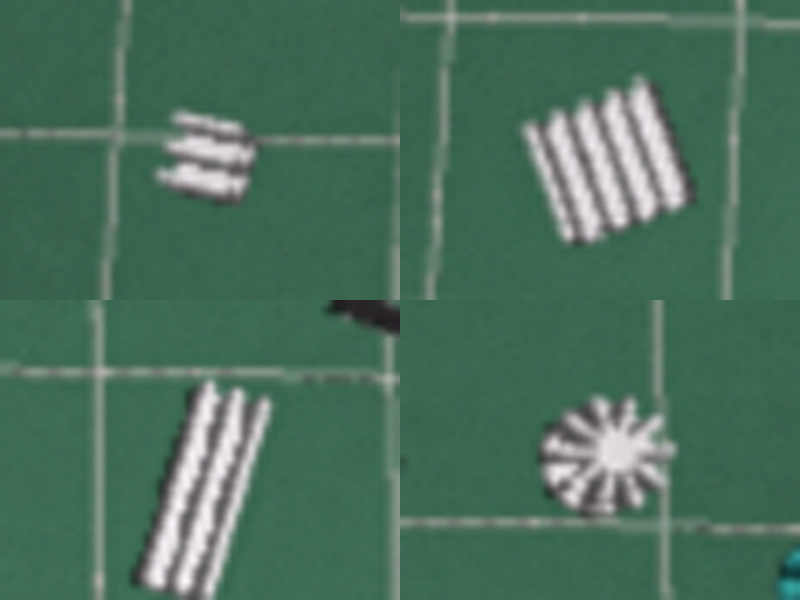

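The crop shows four bare-aluminium finned parts: small with 3 fins, large with 5, long with 3, and the silver round one with radial fins. Their sizes match the given ones and their tops sit at about 24 mm. The recess spacing (99.8 and 76.5 mm) and tray angle (about 5.3°) also fit.

The fingers won't fit beside the sinks inside a recess, so I'll grip the upper half of each one.

```bash
cat > go.py <<'E'
# prints tool-frame shift (mm) through waypoints (x,y,z mm) at the present yaw, and twist to yaw psi (world angle of tool y, mod 180)
import sys,json,numpy as np
from station import r
o=r.get_obs();R=np.array(o["eef_rot"]);p=np.array(o["ee_pos"])*1000;psi=np.degrees(np.arctan2(R[1,1],R[0,1]))
print("t",round(o["t"],2),"p",p.round(1),"psi",round(psi,1),"q",np.round(o["joints"],0),"F",np.round(o["wrist_force"],1),"w",round(o["gripper_width"]*1000,1),"grip",round(float(o["grip_force"]),1),"tilt",R[:,2].round(3)[:2],"oh",r.finger_overhang)
for a in sys.argv[1:]:
    w=np.array(json.loads(a),float)
    if len(w)==4:
        tw=(psi-w[3]+90)%180-90;print("  twist",round(tw,1),"x",int(np.ceil(abs(tw)/8.5)),"->q6",round(o["joints"][5]+tw));a2=np.radians(w[3]);psi-=tw
        a2=np.radians(psi);R=np.array([[-np.sin(a2)*-1*-1,np.cos(a2),0],[np.cos(a2),np.sin(a2),0],[0,0,-1]])
    else:
        pass
    d=R.T@(w[:3]-p);n=int(np.ceil(np.linalg.norm(d)/42));print("  to",w[:3],"tool",d.round(1),"n",n,"each",(d/max(n,1)).round(1));p=w[:3]
E
python3 go.py '[430,240,200]' '[438.6,-232.1,110]' '[438.6,-232.1,110,72.2]'
```

```text
t 0.1 p [216.4 586.  255.8] psi 69.7 q [64. 28. 77.  0. 75. -5.] F [-0.4 -0.4  0. ] w 85.2 grip 0.0 tilt [-0.    -0.001] oh 0.025
  to [430. 240. 200.] tool [-320.3 -250.5   56. ] n 10 each [-32.  -25.1   5.6]
  to [ 438.6 -232.1  110. ] tool [-171.6 -439.8   90.4] n 12 each [-14.3 -36.6   7.5]
  twist -2.5 x 1 ->q6 -8
  to [ 438.6 -232.1  110. ] tool [0. 0. 0.] n 0 each [0. 0. 0.]
```

```bash
python3 -m handwheel '{"xyz":[[-32,-25,5.6],[-32,-25,5.6],[-32,-25,5.6],[-32,-25,5.6],[-32,-25,5.6]],"twist":[0,0,0,0,0]}' 50
python3 -m handwheel '{"xyz":[[-32,-25,5.6],[-32,-25,5.6],[-32,-25,5.6],[-32,-25,5.6],[-32,-25,5.6]],"twist":[0,0,0,0,0]}' >/dev/null
python3 -m handwheel '{"xyz":[[-14,-36,7.5],[-14,-36,7.5],[-14,-36,7.5],[-14,-36,7.5],[-14,-36,7.5],[-14,-36,7.5]],"twist":[0,0,0,0,0,0]}' >/dev/null
python3 -m handwheel '{"xyz":[[-14,-36,7.5],[-14,-36,7.5],[-14,-36,7.5],[-14,-36,7.5],[-14,-36,7.5],[0,0,0],[0,0,0]],"twist":[0,0,0,0,0,-2.5,0]}' >/dev/null
python3 go.py '[438.6,-232.1,37]'
```

```text
t: 0.6
ee_pos: [0.3237, 0.4121, 0.2279]
eef_rot: [[-0.938, 0.346, -0.0], [0.346, 0.938, -0.0], [0.0, -0.0, -1.0]]
wrist_force: [0.8, 0.8, 0.5]
gripper_width: 0.0498
grip_force: 0.0
t 2.4 p [ 437.1 -184.7  117.4] psi 72.2 q [ -30.   28.  107.    0.   45. -102.] F [-0.8  0.4  0.3] w 49.8 grip 0.0 tilt [-0.001  0.   ] oh 0.025
  to [ 438.6 -232.1   37. ] tool [-16.  -44.6  80.4] n 3 each [ -5.3 -14.9  26.8]
```

```bash
python3 -m handwheel '{"xyz":[[-8,-22.3,0],[-8,-22.3,0],[0,0,25],[0,0,25],[0,0,20],[0,0,10.4],[0,0,0]],"twist":[0,0,0,0,0,0,0]}' >/dev/null
python3 -m handwheel '{"xyz":[[0,0,0],[0,0,0],[0,0,0],[0,0,0],[0,0,0],[0,0,0]],"twist":[0,0,0,0,0,0]}' 0 40 >/dev/null
python3 go.py '[438.6,-232.1,120]' '[500,30,120]' '[579.9,33.7,80,95.3]'
```

```text
t 3.7 p [ 439.5 -231.4   38.5] psi 72.2 q [ -35.   38.  107.    0.   36. -107.] F [0.8 3.2 6.1] w 20.6 grip 39.2 tilt [ 0.001 -0.001] oh 0.025
  to [ 438.6 -232.1  120. ] tool [  0.5  -0.9 -81.5] n 2 each [  0.2  -0.5 -40.8]
  to [500.  30. 120.] tool [ 2.160e+01  2.683e+02 -1.000e-01] n 7 each [ 3.1 38.3 -0. ]
  twist -23.1 x 3 ->q6 -130
  to [579.9  33.7  80. ] tool [-79.9  -3.7  40. ] n 3 each [-26.6  -1.2  13.3]
```

```bash
python3 -m handwheel '{"xyz":[[0,0,-10],[0,0,-30],[0,0,-41],[0,0,0]],"twist":[0,0,0,0]}' 
python3 - <<'E'
from station import r
from h import *
d=r.get_image("scene");c=Cam(d);o=r.get_obs();p=c.R@np.array(o["ee_pos"])+c.t;q=c.K@p;u,v=(q[:2]/q[2]).astype(int);print(u,v)
cv2.imwrite("pics/g1.png",cv2.resize(d["img"][max(v-60,0):v+60,max(u-80,0):u+80,::-1],(640,480),interpolation=cv2.INTER_CUBIC))
E
```

```text
t: 4.1
ee_pos: [0.4408, -0.2325, 0.1234]
eef_rot: [[-0.952, 0.305, 0.006], [0.305, 0.952, -0.004], [-0.007, -0.002, -1.0]]
wrist_force: [0.2, -0.9, -0.6]
gripper_width: 0.0205
grip_force: 39.5
262 128
```

View pics/g1.png

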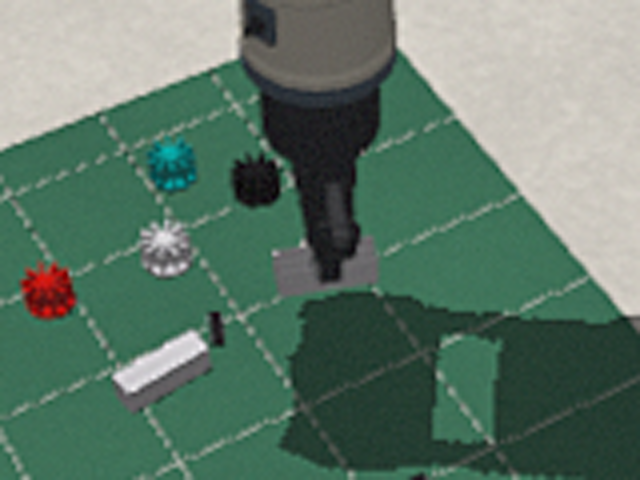

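The long sink is gripped level at about (325,265) in the crop.

```bash
python3 -m handwheel '{"xyz":[[3,38,0],[3,38,0],[3,38,0],[3,38,0],[3,38,0],[3,38,0],[3,38,0]],"twist":[0,0,0,0,0,0,0]}' >/dev/null
python3 -m handwheel '{"xyz":[[0,0,0],[0,0,0],[0,0,0],[0,0,0]],"twist":[-7.7,-7.7,-7.7,0]}' >/dev/null
python3 go.py '[579.9,33.7,80,95.3]'
```

```text
t 5.25 p [499.8  28.6 118.3] psi 95.5 q [ -4.  30. 103.  -0.  47. -99.] F [-0.5 -0.6 -0.6] w 20.8 grip 39.6 tilt [-0.001  0.   ] oh 0.025
  twist 0.2 x 1 ->q6 -99
  to [579.9  33.7  80. ] tool [-80.2  -2.3  38.3] n 3 each [-26.7  -0.8  12.8]
```

```bash
python3 -m handwheel '{"xyz":[[-26.7,-0.8,0],[-26.7,-0.8,0],[-26.8,-0.8,0],[0,0,25],[0,0,25],[0,0,12],[0,0,6],[0,0,0]],"twist":[0,0,0,0,0,0,0,0]}' >/dev/null
python3 go.py '[579.9,33.7,47]'
python3 -m handwheel '{"xyz":[[0,0,1],[0,0,1],[0,0,0.5],[0,0,0]],"twist":[0,0,0,0]}'
```

```text
t 6.05 p [580.   33.4  50.1] psi 95.2 q [ -3.  40.  94.  -0.  46. -98.] F [ 0.1 -0.7 -0.2] w 20.8 grip 39.6 tilt [-0.001  0.   ] oh 0.025
  to [579.9  33.7  47. ] tool [0.1 0.3 3.1] n 1 each [0.1 0.3 3.1]
t: 6.45
ee_pos: [0.5804, 0.0335, 0.0482]
eef_rot: [[-0.996, -0.093, 0.001], [-0.093, 0.996, -0.0], [-0.001, -0.0, -1.0]]
wrist_force: [0.8, -0.5, -0.3]
gripper_width: 0.0211
grip_force: 39.6
```

```bash
python3 -m handwheel '{"xyz":[[0,0,0.7],[0,0,0.5],[0,0,0]],"twist":[0,0,0]}' | grep -E 'pos|wrist'
python3 -m handwheel '{"xyz":[[0,0,0],[0,0,0],[0,0,0]],"twist":[0,0,0]}' 45 | grep -E 'wrist|width'
python3 -m handwheel '{"xyz":[[0,0,-5],[0,0,-30],[0,0,-35],[0,0,0]],"twist":[0,0,0,0]}' >/dev/null
python3 go.py '[430.1,239.5,120]' '[430.1,239.5,120,112.9]'
```

```text
ee_pos: [0.5804, 0.0335, 0.0474]
wrist_force: [-4.1, 0.4, 14.4]
wrist_force: [0.5, -0.3, -0.4]
gripper_width: 0.0448
t 7.45 p [582.4  33.5 120.8] psi 95.3 q [ -3.  34.  92.   0.  54. -98.] F [ 0.4  0.4 -0.4] w 44.8 grip 0.0 tilt [ 0.006 -0.   ] oh 0.025
  to [430.1 239.5 120. ] tool [ 1.325e+02  2.193e+02 -2.000e-01] n 7 each [18.9 31.3 -0. ]
  twist -17.6 x 3 ->q6 -115
  to [430.1 239.5 120. ] tool [0. 0. 0.] n 0 each [0. 0. 0.]
```

```bash
python3 -m handwheel '{"xyz":[[19,31.3,0],[19,31.3,0],[19,31.3,0],[19,31.3,0],[19,31.3,0],[19,31.3,0],[19,31.3,0]],"twist":[0,0,0,0,0,0,0]}' 64 >/dev/null
python3 -m handwheel '{"xyz":[[0,0,0],[0,0,0],[0,0,0]],"twist":[-8.5,-8.5,-0.6]}' >/dev/null
python3 go.py '[430.1,239.5,36]'
```

```text
t 8.45 p [427.3 239.6 116.7] psi 113.2 q [ 22.  29. 105.   0.  46. -91.] F [ 0.3 -0.3  0. ] w 63.9 grip 0.0 tilt [-0.  0.] oh 0.025
  to [430.1 239.5  36. ] tool [-2.6 -1.2 80.7] n 2 each [-1.3 -0.6 40.3]
```

```bash
python3 - <<'E'
from station import r
from h import *
d=r.get_image("scene");I=d["img"][...,::-1]
a=cv2.resize(I[180:285,210:350],(400,300),interpolation=cv2.INTER_CUBIC);b=cv2.resize(I[225:345,290:450],(400,300),interpolation=cv2.INTER_CUBIC)
cv2.imwrite("pics/p1.png",np.hstack([a,b]))
E
```

```text
(no output)
```

View pics/p1.png

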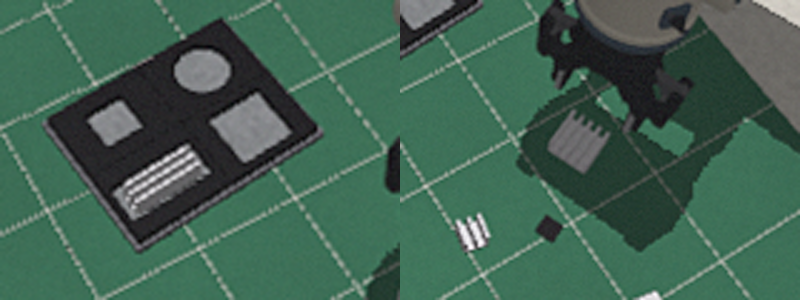

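The long sink sits in its recess at (160,180) in the left half. On the right, the open fingers straddle the large sink at (580,140).

```bash
python3 -m handwheel '{"xyz":[[-2.6,-1.2,25],[0,0,25],[0,0,20],[0,0,10.5],[0,0,0]],"twist":[0,0,0,0,0]}' >/dev/null
python3 go.py
python3 -m handwheel '{"xyz":[[0,0,0],[0,0,0],[0,0,0],[0,0,0],[0,0,0],[0,0,0]],"twist":[0,0,0,0,0,0]}' 0 40 >/dev/null
python3 go.py
python3 -m handwheel '{"xyz":[[0,0,-10],[0,0,-30],[0,0,-41],[0,0,0],[0,0,0]],"twist":[0,0,0,0,0]}' >/dev/null
python3 go.py '[480.6,23.8,118]' '[480.6,23.8,90,95.3]'
```

```text
t 9.0 p [429.9 238.8  35.2] psi 112.8 q [ 22.  38. 107.  -0.  35. -91.] F [-0.   0.5  0.5] w 64.0 grip 0.0 tilt [-0.002 -0.001] oh 0.025
t 9.6 p [430.8 239.3  37.2] psi 112.9 q [ 22.  38. 107.  -0.  35. -91.] F [-1.5 -0.9  9.3] w 40.8 grip 41.4 tilt [0.001 0.001] oh 0.025
t 10.1 p [430.9 239.5 118.7] psi 112.9 q [ 22.  29. 104.   0.  47. -91.] F [-0.7  0.9 -1.2] w 41.0 grip 40.8 tilt [0.003 0.001] oh 0.025
  to [480.6  23.8 118. ] tool [  38.2 -218.     0.6] n 6 each [  6.4 -36.3   0.1]
  twist 17.6 x 3 ->q6 -73
  to [480.6  23.8  90. ] tool [ 0.  0. 28.] n 1 each [ 0.  0. 28.]
```

```bash
python3 -m handwheel '{"xyz":[[6.4,-36.3,0],[6.4,-36.3,0],[6.4,-36.3,0],[6.4,-36.3,0],[6.4,-36.3,0],[6.2,-36.3,0]],"twist":[0,0,0,0,0,0]}' >/dev/null
python3 -m handwheel '{"xyz":[[0,0,0],[0,0,0],[0,0,0],[0,0,0]],"twist":[8.5,8.5,0.6,0]}' >/dev/null
python3 go.py '[480.6,23.8,49,95.3]'
```

```text
t 11.1 p [479.6  23.8 116.8] psi 95.6 q [  -4.   29.  106.   -0.   46. -100.] F [-0.3 -0.8 -0.8] w 41.2 grip 40.9 tilt [-0.001  0.   ] oh 0.025
  twist 0.3 x 1 ->q6 -100
  to [480.6  23.8  49. ] tool [-1.  -0.1 67.8] n 2 each [-0.5 -0.1 33.9]
```

```bash
python3 -m handwheel '{"xyz":[[-1,0,25],[0,0,25],[0,0,12],[0,0,6.3],[0,0,0],[0,0,1],[0,0,0.7],[0,0,0]],"twist":[0,0,0,0,0,0,0,0]}' >/dev/null
python3 go.py
```

```text
t 11.9 p [481.3  23.8  47.6] psi 95.4 q [  -4.   36.  109.    0.   35. -100.] F [ 0.  -0.5 -1. ] w 40.9 grip 40.9 tilt [ 0.001 -0.   ] oh 0.025
```

```bash
python3 -m handwheel '{"xyz":[[0,0,0.8],[0,0,0.6],[0,0,0]],"twist":[0,0,0]}' | grep -E 'pos|wrist'
python3 -m handwheel '{"xyz":[[0,0,0],[0,0,0],[0,0,0]],"twist":[0,0,0]}' 60 | grep -E 'wrist|width'
python3 -m handwheel '{"xyz":[[0,0,-5],[0,0,-30],[0,0,-35],[0,0,0]],"twist":[0,0,0,0]}' >/dev/null
python3 go.py '[570.2,265,118]' '[570.2,265,118,81.2]'
```

```text
ee_pos: [0.4812, 0.0238, 0.0462]
wrist_force: [-1.6, 0.7, 9.0]
wrist_force: [0.7, -0.7, -0.6]
gripper_width: 0.0599
t 12.9 p [482.7  23.8 119.3] psi 95.3 q [  -4.   28.  106.    0.   46. -100.] F [-0.1 -0.3 -0.8] w 60.2 grip 0.0 tilt [ 0.005 -0.   ] oh 0.025
  to [570.2 265.  118. ] tool [-109.6  232.1    1.7] n 7 each [-15.7  33.2   0.2]
  twist 14.1 x 2 ->q6 -85
  to [570.2 265.  118. ] tool [0. 0. 0.] n 0 each [0. 0. 0.]
```

```bash
python3 -m handwheel '{"xyz":[[-15.6,33.2,0],[-15.6,33.2,0],[-15.6,33.2,0],[-15.6,33.2,0],[-15.6,33.2,0],[-15.6,33.2,0],[-15.6,33.2,0]],"twist":[0,0,0,0,0,0,0]}' 48 >/dev/null
python3 -m handwheel '{"xyz":[[0,0,0],[0,0,0],[0,0,0],[0,0,0]],"twist":[7,7.1,0,0]}' >/dev/null
python3 go.py '[570.2,265,36.5,81.2]'
```

```text
t 14.0 p [567.9 265.2 115.6] psi 81.4 q [ 20.  37.  85.  -0.  58. -62.] F [ 0.   0.3 -0.6] w 48.1 grip 0.0 tilt [-0. -0.] oh 0.025
  twist 0.2 x 1 ->q6 -62
  to [570.2 265.   36.5] tool [-2.3  0.2 79.1] n 2 each [-1.1  0.1 39.5]
```

```bash
python3 -m handwheel '{"xyz":[[-2.3,0.2,25],[0,0,25],[0,0,19],[0,0,10],[0,0,0]],"twist":[0,0,0,0,0]}' >/dev/null
python3 go.py
python3 -m handwheel '{"xyz":[[0,0,0],[0,0,0],[0,0,0],[0,0,0],[0,0,0],[0,0,0]],"twist":[0,0,0,0,0,0]}' 0 35 >/dev/null
python3 go.py
python3 -m handwheel '{"xyz":[[0,0,-10],[0,0,-30],[0,0,-41],[0,0,0],[0,0,0]],"twist":[0,0,0,0,0]}' >/dev/null
python3 go.py '[586.8,-42.5,118]' '[586.8,-42.5,90,95.3]'
```

```text
t 14.5 p [569.8 264.8  35.7] psi 81.3 q [ 19.  44.  87.  -0.  49. -62.] F [0.6 0.1 0. ] w 47.9 grip 0.0 tilt [-0.002 -0.001] oh 0.025
t 15.1 p [571.1 265.4  38. ] psi 81.2 q [ 19.  44.  87.  -0.  49. -62.] F [0.1 0.  7.8] w 23.1 grip 35.1 tilt [0.002 0.001] oh 0.025
t 15.6 p [571.  265.5 119.4] psi 81.2 q [ 20.  37.  84.   0.  58. -62.] F [-0.4 -0.2 -1.5] w 23.0 grip 34.4 tilt [0.003 0.001] oh 0.025
  to [586.8 -42.5 118. ] tool [ -62.5 -302.     1.2] n 8 each [ -7.8 -37.7   0.1]
  twist -14.1 x 2 ->q6 -76
  to [586.8 -42.5  90. ] tool [ 0.  0. 28.] n 1 each [ 0.  0. 28.]
```

```bash
python3 -m handwheel '{"xyz":[[-7.8,-37.7,0],[-7.8,-37.7,0],[-7.8,-37.7,0],[-7.8,-37.7,0],[-7.8,-37.7,0],[-7.8,-37.7,0],[-7.8,-37.7,0],[-7.8,-37.7,0]],"twist":[0,0,0,0,0,0,0,0]}' >/dev/null
python3 -m handwheel '{"xyz":[[0,0,0],[0,0,0],[0,0,0],[0,0,0]],"twist":[-7,-7.1,0,0]}' >/dev/null
python3 go.py '[586.8,-42.5,49.5,95.3]'
```

```text
t 16.8 p [585.7 -42.2 117.2] psi 95.1 q [ -10.   35.   91.   -0.   55. -105.] F [ 0.8 -0.3  0.7] w 23.0 grip 34.5 tilt [-0.001  0.   ] oh 0.025
  twist -0.2 x 1 ->q6 -105
  to [586.8 -42.5  49.5] tool [-1.1 -0.4 67.7] n 2 each [-0.5 -0.2 33.8]
```

```bash
python3 -m handwheel '{"xyz":[[-1,0,25],[0,0,25],[0,0,12],[0,0,6],[0,0,0],[0,0,1],[0,0,0.7],[0,0,0]],"twist":[0,0,0,0,0,0,0,0]}' >/dev/null
python3 go.py
```

```text
t 17.6 p [587.5 -42.3  48.7] psi 95.3 q [ -10.   41.   93.   -0.   46. -105.] F [0.3 0.8 0.2] w 23.1 grip 34.5 tilt [ 0.001 -0.   ] oh 0.025
```

```bash
python3 -m handwheel '{"xyz":[[0,0,0.8],[0,0,0.8],[0,0,0]],"twist":[0,0,0]}' | grep -E 'pos|wrist'
python3 -m handwheel '{"xyz":[[0,0,0],[0,0,0],[0,0,0]],"twist":[0,0,0]}' 42 | grep -E 'wrist|width'
python3 -m handwheel '{"xyz":[[0,0,-5],[0,0,-30],[0,0,-35],[0,0,0]],"twist":[0,0,0,0]}' >/dev/null
python3 go.py '[502.3,-375.8,118]' '[502.3,-375.8,118,70]'
python3 - <<'E'
from station import r
from h import *
d=r.get_image("scene");I=d["img"][...,::-1]
cv2.imwrite("pics/p2.png",cv2.resize(I[180:285,210:350],(640,480),interpolation=cv2.INTER_CUBIC))
E
```

```text
ee_pos: [0.5873, -0.0423, 0.047]
wrist_force: [-1.4, 0.1, 8.0]
wrist_force: [-0.1, 0.5, 1.4]
gripper_width: 0.0419
t 18.6 p [589.3 -42.6 120.7] psi 95.3 q [ -10.   35.   90.   -0.   55. -105.] F [ 0.7 -0.1 -0.8] w 41.9 grip 0.0 tilt [ 0.006 -0.001] oh 0.025
  to [ 502.3 -375.8  118. ] tool [ 117.6 -323.6    2.5] n 9 each [ 13.1 -36.    0.3]
  twist 25.3 x 3 ->q6 -80
  to [ 502.3 -375.8  118. ] tool [0. 0. 0.] n 0 each [0. 0. 0.]
```

View pics/p2.png

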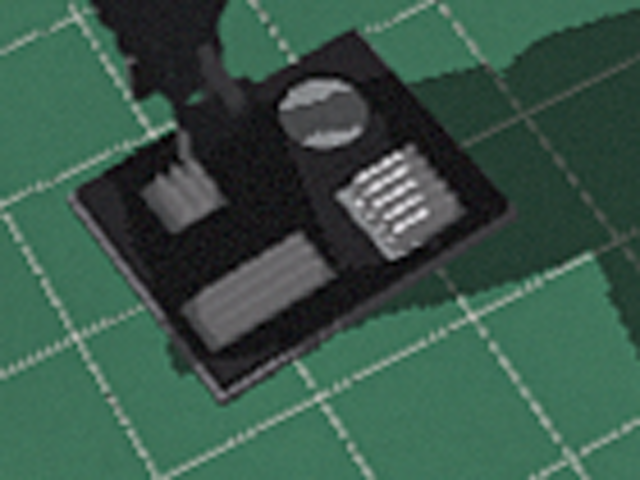

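The long, large and small sinks are in their recesses at (260,290), (400,200) and (180,195). The round recess at (323,113) is still empty.

```bash
python3 -m handwheel '{"xyz":[[13.1,-36,0],[13.1,-36,0],[13.1,-36,0],[13.1,-36,0],[13.1,-36,0]],"twist":[0,0,0,0,0]}' 57 >/dev/null
python3 -m handwheel '{"xyz":[[13.1,-36,0],[13.1,-36,0],[13.1,-36,0],[13.1,-36,0],[0,0,0],[0,0,0]],"twist":[0,0,0,0,0,0]}' >/dev/null
python3 go.py '[502.3,-375.8,36.5]'
```

```text
t 19.75 p [ 499.1 -376.2  115.6] psi 95.2 q [ -42.   37.   85.    0.   58. -138.] F [ 0.6  0.5 -0.5] w 56.7 grip 0.0 tilt [-0.001  0.001] oh 0.025
  to [ 502.3 -375.8   36.5] tool [-3.3  0.  79.1] n 2 each [-1.6  0.  39.6]
```

```bash
python3 -m handwheel '{"xyz":[[-3.3,0,25],[0,0,25],[0,0,19],[0,0,10],[0,0,0]],"twist":[0,0,0,0,0]}' >/dev/null
python3 go.py
python3 -m handwheel '{"xyz":[[0,0,0],[0,0,0],[0,0,0],[0,0,0],[0,0,0],[0,0,0]],"twist":[0,0,0,0,0,0]}' 0 35 >/dev/null
python3 go.py
python3 -m handwheel '{"xyz":[[0,0,-10],[0,0,-30],[0,0,-41],[0,0,0],[0,0,0]],"twist":[0,0,0,0,0]}' >/dev/null
python3 go.py '[487.8,-52.2,118]'
python3 - <<'E'
from station import r
from h import *
d=r.get_image("scene");I=d["img"][...,::-1]
cv2.imwrite("pics/g4.png",cv2.resize(I[60:180,150:310],(640,480),interpolation=cv2.INTER_CUBIC))
E
```

```text
t 20.25 p [ 502.7 -374.1   36.2] psi 95.4 q [ -42.   44.   87.    0.   49. -137.] F [ 0.2 -0.3  0.5] w 56.8 grip 0.0 tilt [-0.002  0.002] oh 0.025
t 20.85 p [ 503.6 -375.8   38.6] psi 95.3 q [ -42.   44.   87.    0.   49. -138.] F [0.1 3.8 7.5] w 35.9 grip 35.6 tilt [ 0.001 -0.001] oh 0.025
t 21.35 p [ 503.5 -376.   120. ] psi 95.3 q [ -42.   37.   85.   -0.   58. -138.] F [-0.5  0.5 -0.6] w 36.1 grip 35.2 tilt [ 0.002 -0.002] oh 0.025
  to [487.8 -52.2 118. ] tool [-14.4 323.8   1.4] n 8 each [-1.8 40.5  0.2]
```

View pics/g4.png

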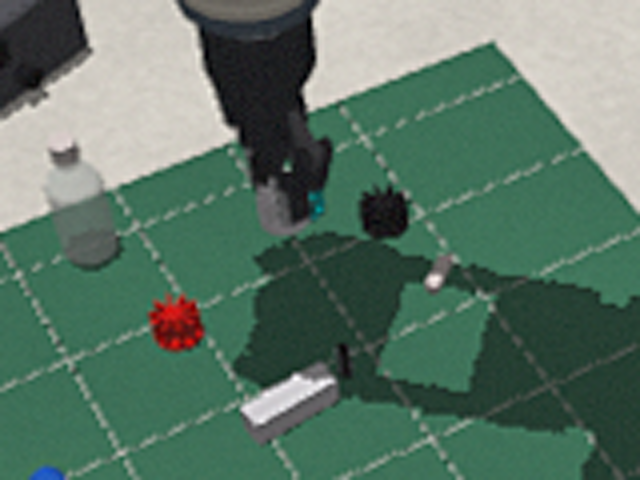

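The silver round sink is held at (275,210), and the other pieces are undisturbed.

```bash
python3 -m handwheel '{"xyz":[[-1.8,40.4,0],[-1.8,40.4,0],[-1.8,40.4,0],[-1.8,40.4,0],[-1.8,40.4,0],[-1.8,40.4,0],[-1.8,40.4,0],[-1.8,40.4,0]],"twist":[0,0,0,0,0,0,0,0]}' >/dev/null
python3 -m handwheel '{"xyz":[[0,0,0],[0,0,0],[0,0,0]],"twist":[0,0,0]}' >/dev/null
python3 go.py '[487.8,-52.2,50]'
```

```text
t 22.5 p [487.4 -52.9 118. ] psi 95.3 q [ -13.   29.  105.   -0.   47. -108.] F [ 0.2 -0.1 -1.1] w 35.9 grip 35.2 tilt [-0.001  0.   ] oh 0.025
  to [487.8 -52.2  50. ] tool [-0.5  0.6 68. ] n 2 each [-0.3  0.3 34. ]
```

```bash
python3 -m handwheel '{"xyz":[[0,0.6,25],[0,0,25],[0,0,12],[0,0,6],[0,0,0],[0,0,1],[0,0,0.5],[0,0,0]],"twist":[0,0,0,0,0,0,0,0]}' >/dev/null
python3 go.py
```

```text
t 23.3 p [487.7 -51.9  49.5] psi 95.3 q [ -13.   36.  107.   -0.   37. -108.] F [-0.1  0.6  0.5] w 36.2 grip 35.2 tilt [ 0.001 -0.   ] oh 0.025
```

```bash
python3 -m handwheel '{"xyz":[[0,0,1],[0,0,0.8],[0,0,0.4],[0,0,0]],"twist":[0,0,0,0]}' | grep -E 'pos|wrist'
python3 -m handwheel '{"xyz":[[0,0,0],[0,0,0],[0,0,0]],"twist":[0,0,0]}' 54 | grep -E 'wrist|width'
python3 -m handwheel '{"xyz":[[0,0,-5],[0,0,-30],[0,0,-40],[0,0,-40]],"twist":[0,0,0,0]}' >/dev/null
python3 -m handwheel '{"xyz":[[0,-40,0],[0,-40,0],[0,-40,0],[0,-40,0],[0,-40,0],[0,-40,0],[0,0,0],[0,0,0]],"twist":[0,0,0,0,0,0,0,0]}'
python3 - <<'E'
from station import r
from h import *
d=r.get_image("top");c=Cam(d)
a=cv2.resize(c.img[155:260,235:325,::-1],(450,525),interpolation=cv2.INTER_CUBIC);cv2.imwrite("pics/final.png",a)
for n,q,w in(("long",(580,33.7),45),("large",(480.6,23.8),32),("small",(586.8,-42.5),22),("round",(487.8,-52.2),28)):
    W=c.W[150:265,230:330];P=W[(W[...,2]>.026)&(np.hypot(W[...,0]-q[0]/1e3,W[...,1]-q[1]/1e3)<w/1e3)]
    A=np.c_[P[:,:2]-P[:,:2].mean(0),np.ones(len(P))];s=np.linalg.lstsq(A,P[:,2],rcond=None)[0]
    print(n,rect(P[:,:2]),"z",P[:,2].mean().round(4),"slope",s[:2].round(3))
E
```

```text
ee_pos: [0.4876, -0.0518, 0.0475]
wrist_force: [-3.3, 1.6, 17.5]
wrist_force: [0.5, -0.2, 0.3]
gripper_width: 0.0541
t: 25.2
ee_pos: [0.5093, -0.2913, 0.1617]
eef_rot: [[-0.996, -0.091, -0.0], [-0.091, 0.996, 0.0], [0.0, 0.0, -1.0]]
wrist_force: [0.3, 0.9, -0.4]
gripper_width: 0.0541
grip_force: 0.0
long (array([0., 0.]), array([0., 0.]), 0.0) z nan slope [0. 0.]
large (array([0., 0.]), array([0., 0.]), 0.0) z nan slope [0. 0.]
small (array([0., 0.]), array([0., 0.]), 0.0) z nan slope [0. 0.]
round (array([0., 0.]), array([0., 0.]), 0.0) z nan slope [0. 0.]<stdin>:7: RuntimeWarning: Mean of empty slice.
  ret = um.true_divide(
<stdin>:8: RuntimeWarning: Mean of empty slice.
  ret = ret.dtype.type(ret / rcount)
```

View pics/final.png

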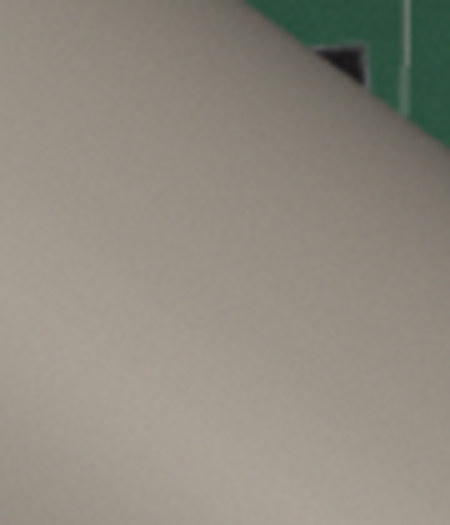

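The arm blocks the top view, so I'll use the scene camera.

```bash
python3 - <<'E'
from station import r
from h import *
d=r.get_image("scene");c=Cam(d)
cv2.imwrite("pics/final2.png",cv2.resize(c.img[150:310,200:400,::-1],(800,600),interpolation=cv2.INTER_CUBIC))
for n,q,w in(("long",(580,33.7),45),("large",(480.6,23.8),32),("small",(586.8,-42.5),22),("round",(487.8,-52.2),28)):
    W=c.W;P=W[(W[...,2]>.026)&(W[...,2]<.05)&(np.hypot(W[...,0]-q[0]/1e3,W[...,1]-q[1]/1e3)<w/1e3)]
    A=np.c_[P[:,:2]-P[:,:2].mean(0),np.ones(len(P))];s=np.linalg.lstsq(A,P[:,2],rcond=None)[0]
    print(n,rect(P[:,:2]),"z",np.percentile(P[:,2],[50,90]).round(4),"slope",s[:2].round(3))
E
```

```text
long (array([579.5,  32.7]), array([69.8, 24.5]), 3.9) z [0.0317 0.0345] slope [-0.    -0.001]
large (array([479.2,  23.5]), array([42.9, 45.1]), 7.8) z [0.0313 0.0349] slope [-0.027 -0.014]
small (array([586. , -41.7]), array([24.7, 25.4]), 88.8) z [0.0318 0.0345] slope [ 0.005 -0.016]
round (array([486.5, -52.4]), array([35.3, 34.5]), 78.8) z [0.0317 0.0349] slope [-0.003 -0.009]
```

View pics/final2.png

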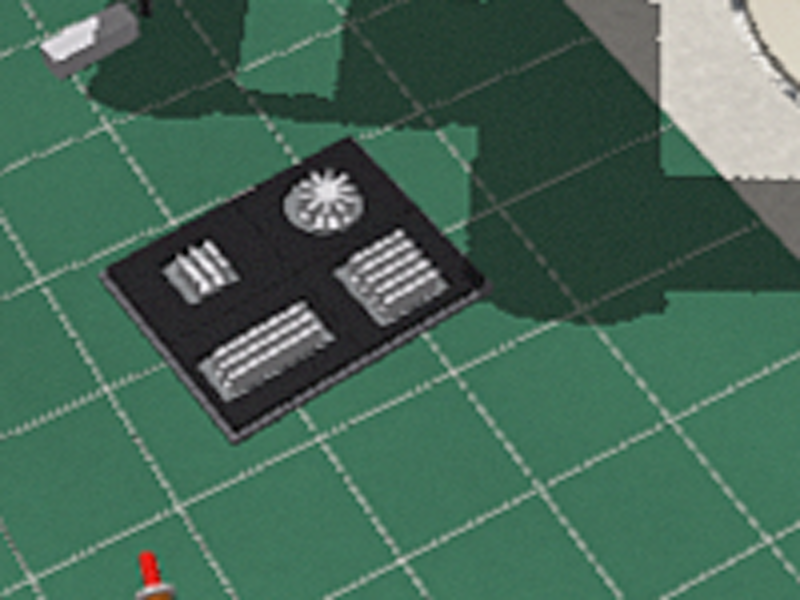

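All four sinks are fins up in their recesses: long (265,350), small (200,270), large (390,275) and round (325,200). They are level, with tops at about 33 mm, which matches the recess floor at 9 mm plus 24 mm. The robot is clear of everything.

```bash
python3 -c "
from station import r
print(r.sign_off())"
```

```text
the job is handed in; nothing more can be done
None
```

All four heat sinks are in their matching recesses, fins up and level, the two cans were not touched, and the job was handed in at about 25 s of the 90 s allowed.

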